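# Shorten the long telescopic leg to its second hole

### The job

One of the two telescopic stand legs clamped on the board is still pulled out long. Squeeze in the spring button on the side of its inner tube, slide the tube into its holder as far as the second hole, and let go so that the pin springs out there and the leg is locked as short as its neighbour. Leave the leg that is already short locked as it is.

Things in the scene. Friction and masses are not known exactly. Their poses are not given: they have to be found in the camera images.
- long_leg_pad (a point): Grip point on the long leg's inner tube (bare steel, 32 mm square, sticking 125 mm out of its holder, black foot cap on the end): on its centre line, 40 mm above the free bench, 31 mm short of the cap. Moves with the tube. y axis: outwards along the tube to the cap (push in along -y); z up; -x: the side where the spring button's pad, 30 mm long, 16 mm high, stands 11 mm proud. +x side plain.
- long_leg_tube (a joint): Slide of that tube in its fixed holder (grey square tube, 40 mm wide, 130 mm long, two holes in its -x side). In m: 0 = pin in the middle of the first hole (long), grows inwards, 0.060 = middle of the second hole, 0.065 = end stop. Takes 2 to 5 N once unlocked. Holes leave the pin 5 mm play each way. Let go between holes, the pin rides inside the wall and pops out at the hole.
- long_leg_button (a joint): Its spring button: pad and pin in one piece, the pin (12 mm round, 6 mm proud of the holder) 108 mm further in than the pad. In m: 0 = fully out, locked if in a hole; grows as the pad is pressed to +x; pin clear of the hole beyond 0.009; 0.0105 = stop, pad flush. Spring 5 N, 8 N at the stop. Across pad and tube: 43 mm at rest, 32.5 mm squeezed flush.
- short_leg_tube (a joint): Slide of the other leg: same make, its tube sticking out only 65 mm, already locked in its second hole (same values: about 0.060 m). To be left so. It lies parallel, 110 mm away centre to centre, nearer to or farther from the robot than the long leg; both holders are strapped on one 20 mm plywood board, 185 x 136 mm, fixed to the bench; the tubes overhang it.

How it is judged (in metres and radians):
At the end, for the whole second after the job is handed in: The long leg's tube is slid in to its second hole (slide beyond 0.050, at rest) with the pin sprung out through that hole (button within 3 mm of fully out), and the short leg is still locked in its second hole (slide beyond 0.050) (value of joint each of long_leg_tube, short_leg_tube above 0.05 m and value of joint long_leg_button below 0.003 m and velocity of joint long_leg_tube between -0.01 and 0.01 m/s); the robot touches nothing.
It fails at once if the leg that was already short is pulled out of its second hole (value of joint short_leg_tube below 0.05 m).
It also fails if it takes over 35 s, if anything falls off the work surface, if the arm or the gripper's body presses on something with over 40 N, if the wrist force passes 120 N, or if a joint passes its speed limit or range.

### The arm

A 6-joint arm with a two-finger parallel gripper is mounted at the origin on a cart in front of the work surface, level with it; the furniture and walls round the work are solid. World frame = base frame: x ahead of the robot, y to its left, z up, the work surface at z = 0. Lengths are in m, angles in degrees, forces in N, time in s.
With the tool pointing down it reaches from about 0.375 to 0.75 m from the base axis. Payload 9 kg.
Tool frame: the origin (TCP) lies where the fingers leave the gripper's body, on its centre line; the fingertips stand 73 mm ahead of it and the grasp point (between the pads) lies 54 mm ahead of it (robot.tip_reach is the distance from the TCP to the fingertips, in m); z points along the fingers, y is the line along which they close (so a half turn about z gives the same grasp; the last joint's range is limited). The gripper opens to 85 mm and grips with 20 to 120 N. Pads are 22 mm wide; open, the fingers measure 114 mm over their backs; the gripper's body (76 mm by 85 mm) begins 54 mm behind the grasp point. The pads swing forward as they close: fully open they stand 13 mm farther back than shut.
Start: joints at [-84.838, 5.964, 5.575, 89.605, 0, 77.527], TCP at [0.182, -0.572, 0.304] pointing down, gripper open.
Joint ranges: [-171.21, 171.21], [-48.23, 106.86], [-62.78, 66.21], [-105.2, 120.99], [-86.42, 89.51], [-180, 180]. Speed limits (degrees/s): [127.2, 127.2, 147.25, 180, 180, 180].

### API

Orientations are given as [roll, pitch, yaw] about the fixed x, y, z axes, in that order (R = Rz(yaw) Ry(pitch) Rx(roll)).
In Python, from plant import robot gives the robot as it stands. Calls block until the motion is done:
- robot.move_pose(position, orientation): joint-space move of the TCP to a pose.
- robot.line_to(position, vel=0.15, rotation=None, guard=None): straight line of the TCP; rotation=None keeps the orientation; vel is the mean speed in m/s. With guard (N) it stops when the force on the tool has changed by that much, and returns True; else False.
- robot.goto_joints(angles): joint-space move.
- robot.set_gripper(opening): finger opening in m; the grip force is fixed at half the most; returns when the fingers have stopped.
- robot.pause(seconds).
- robot.ik(position, orientation): joint angles nearest the present ones, or None.
- robot.observe(): the state.
- robot.grab_frame(name): name is "scene" or "top" or "wrist"; returns the picture (384x512x3 uint8, blue, green, red); there is no depth.
- robot.get_calibration(name): a dict with "vertical_fov" (degrees; the focal length in pixels is half the picture's height over the tangent of half this angle, whatever the lens; pixels are square), "cx", "cy" (the principal point, pixels), "rvec" (rotation vector, rad) and "tvec" (3), from world to camera coordinates, as OpenCV has them. Camera axes: x right, y down, z forward; pixel columns grow to the right and rows downward; lengths in m; the calibration is good to about 2 mm. A picture is of the moment at which its call begins: read the wrist's pose just before it. get_calibration takes no time and is no camera call; for the wrist camera it gives the pose at the moment of the call.
A pose or a line that the arm cannot do raises robot.IKError and nothing moves.
- robot.job_done(): hands the job in; it is judged then, once.
The state is a dict: "time": time; "q": joint angles; "qvel": joint speeds; "joint_torque": joint torques, N m; "tool_pos": TCP position; "tcp_rot": TCP orientation; "ft_force": force on the tool from outside, world axes, zero at the start; "torque": the same for the moment, N m; "gripper_width": finger opening in m; "gripper_force": force on a finger pad.
Only numpy, scipy, OpenCV 4.12 (cv2) and the standard library are available. Lean on these libraries where they do the work, as an engineer would, in place of code of your own. Each camera call takes 0.05 s, during which the arm holds its last target. There are 200 camera calls.

## Working session

There is one attempt and no reset: what is moved stays moved. The work goes in short steps, each a Python script; the robot and the scene stay as the last script left them, time stands still between calls to the robot, and variables do not carry over. Pictures are saved under pics/ and viewed, at most 10 in all, crops included, and the job is handed in when it is done.

```bash
mkdir -p pics; ls; python3 - <<'E'
from plant import robot
import cv2
for n in ("scene","top"):
    f=robot.grab_frame(n); cv2.imwrite(f"pics/{n}0.png",f)
    print(n,robot.get_calibration(n))
print(robot.observe())
E
```

```text
pics
scene {'vertical_fov': 43.618414360773514, 'cx': 254.1298071759342, 'cy': 192.2178582486879, 'rvec': array([ 1.39191256, -2.25117878,  0.8670467 ]), 'tvec': array([0.43835632, 0.29428178, 0.72214082])}
top {'vertical_fov': 48.2860111400838, 'cx': 254.0927818731518, 'cy': 189.78969163297256, 'rvec': array([ 2.15260315, -2.1653932 ,  0.110266  ]), 'tvec': array([0.26495162, 0.46981168, 0.86118605])}
{'time': 0.1, 'q': array([-8.48376286e+01,  5.99484705e+00,  5.53141210e+00,  8.96032958e+01,
       -1.60348086e-05,  7.75275613e+01]), 'qvel': array([ 0.03086339, -0.16397655,  0.01024361, -0.02344918,  0.00959454,
        0.07623411]), 'joint_torque': array([ 7.44923047e-03, -5.58205605e+01,  5.04721713e+01,  1.27200392e-02,
       -2.00220366e-04,  1.67352783e-05]), 'tool_pos': array([ 0.18176795, -0.57158881,  0.30320261]), 'tcp_rot': array([-1.79934841e+02, -1.43961776e-02,  1.76348019e+01]), 'ft_force': array([-0.45940956,  0.46015304, -0.0464539 ]), 'torque': array([ 0.02065575,  0.0040316 , -0.02845777]), 'gripper_force': 0.0, 'gripper_width': 0.08540581730369147}
```

View pics/scene0.png

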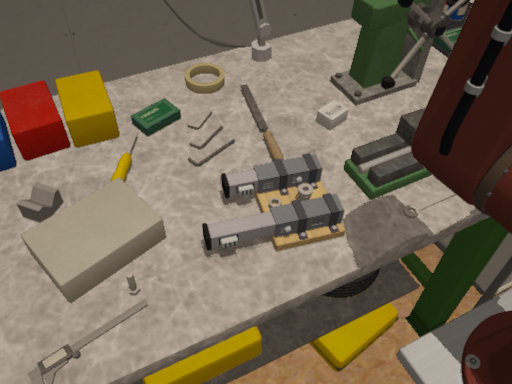

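View pics/top0.png

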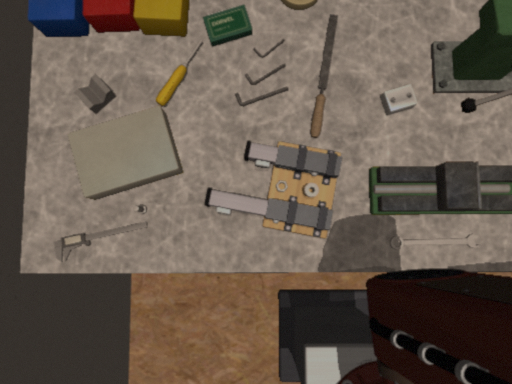

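The top view shows the long leg nearest the robot. Its cap is at about (209,197), its button pad at (224,210) on the robot's side, and its holder starts at about (267,207). The short leg lies beyond it, with its cap at (248,151). I'll make a rough fix from this view, then hover there and measure from two wrist-camera positions.

```bash
cat > h.py <<'E'
import numpy as np, cv2
def cam(c):
    f=192/np.tan(np.radians(c["vertical_fov"]/2)); K=np.array([[f,0,c["cx"]],[0,f,c["cy"]],[0,0,1]])
    R=cv2.Rodrigues(np.array(c["rvec"]))[0]; return K,R,np.array(c["tvec"]).reshape(3)
def ray(c,p):
    K,R,t=cam(c); d=R.T@np.linalg.inv(K)@[p[0],p[1],1]; return -R.T@t,d/np.linalg.norm(d)
def onplane(c,p,z):
    o,d=ray(c,p); return o+d*(z-o[2])/d[2]
def tri(obs):   # [(calib,pixel),...] -> point, worst ray miss
    A=np.zeros((3,3)); b=np.zeros(3); L=[ray(*o) for o in obs]
    for o,d in L:
        P=np.eye(3)-np.outer(d,d); A+=P; b+=P@o
    x=np.linalg.solve(A,b); return x,max(np.linalg.norm((np.eye(3)-np.outer(d,d))@(x-o)) for o,d in L)
def proj(c,X):
    K,R,t=cam(c); q=K@(R@np.asarray(X)+t); return q[:2]/q[2]
E
python3 - <<'E'
from plant import robot
from h import *
c=robot.get_calibration("top")
a=onplane(c,(209,197),.056); h=onplane(c,(267,207),.056); s=onplane(c,(248,151),.056)
print(a,h,s,np.linalg.norm(a-h))
d=(a-h)[:2]; th=np.degrees(np.arctan2(d[1],d[0])); print(th)
g=a-np.r_[d/np.linalg.norm(d)*.035,0]
for yaw in (th,th-180):
  for dx in (0,):
    print(yaw,robot.ik([g[0],g[1],.25],[180,0,yaw]))
print({k:v for k,v in robot.get_calibration("wrist").items()}, robot.observe()["tool_pos"])
E
```

```text
[0.45421552 0.35247453 0.056     ] [0.43340103 0.23627089 0.056     ] [0.5474956  0.27383189 0.056     ] 0.11805307099607204
79.84482656204713
79.84482656204713 [ 21.72386413  -3.10624521  -9.23211151  83.87413369   0.
 121.87903757]
-100.15517343795287 [ 21.72386413  -3.10624521  -9.23211151  83.87413369   0.
 -58.12096243]
{'vertical_fov': 59.78754466227406, 'cx': 260.02572113090434, 'cy': 185.7797000100628, 'rvec': array([-2.33991262,  1.7103361 ,  0.2481791 ]), 'tvec': array([-0.59971638, -0.03673212,  0.37724541])} [ 0.18176795 -0.57158881  0.30320261]
```

```bash
python3 - <<'E'
from plant import robot
from h import *
from scipy.spatial.transform import Rotation as Ro
s=robot.observe(); c=robot.get_calibration("wrist"); K,R,t=cam(c)
T=Ro.from_euler("xyz",s["tcp_rot"],degrees=True).as_matrix()
print("cam in tool",T.T@(-R.T@t-s["tool_pos"]),"axis",T.T@R[2])
q=np.radians(-84.84); r=.43
p=[r*np.cos(q),r*np.sin(q),.34]; robot.move_pose(p,[180,0,17.6])
q2=robot.ik([.43*np.cos(.66),.43*np.sin(.66),.34],[180,0,80]); print(robot.observe()["q"],q2)
robot.goto_joints(q2)
for i,(x,y) in enumerate([(.43,.24),(.43,.34)]):
    robot.move_pose([x,y,.30],[180,0,80])
    c=robot.get_calibration("wrist"); f=robot.grab_frame("wrist")
    np.save(f"pics/w{i}.npy",np.array([c],dtype=object),allow_pickle=True); cv2.imwrite(f"pics/w{i}.png",f)
cv2.imwrite("pics/top1.png",robot.grab_frame("top"))
s=robot.observe();print(s["time"],s["tool_pos"],s["q"])
a=cv2.imread("pics/w0.png");b=cv2.imread("pics/w1.png")
cv2.imwrite("pics/w01.png",cv2.resize(np.hstack([a,b]),(800,300)))
E
```

```text
cam in tool [ 0.07242302 -0.00025739 -0.06897851] axis [-0.28465704  0.00141401  0.95862838]
[-1.02350294e+02 -2.31171238e+01 -1.70918434e+01  9.59942001e+01
  1.59372997e-02  6.00668167e+01] [ 20.27378418 -23.17400519 -17.13124229  96.0427629    0.
 120.27378418]
4.725 [0.42972817 0.33981772 0.30066322] [ 2.46578548e+01 -3.24951008e+00 -4.11233700e+00  8.90903088e+01
 -1.25380296e-02  1.24638008e+02]
```

View pics/w01.png

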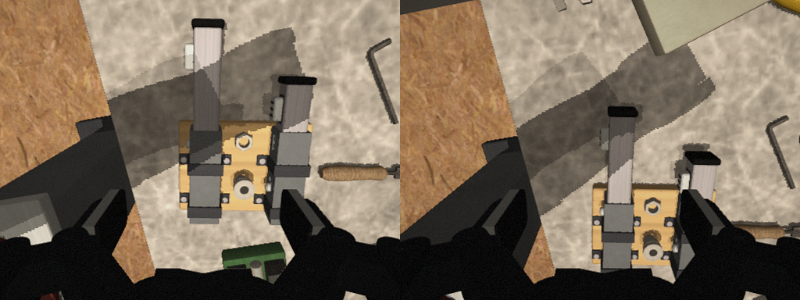

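The left wrist view shows the long tube, running up to its cap at about (208,22), with the white pad on its left at (189,55) and the holder face at about y=125. The right view shows the same parts lower down. I'll crop both to pick corners.

```bash
python3 - <<'E'
import cv2,numpy as np
a=cv2.imread("pics/w0.png")[10:190,220:320];b=cv2.imread("pics/w1.png")[120:300,240:340]
a=cv2.resize(a,None,fx=3.3,fy=3.3,interpolation=cv2.INTER_CUBIC);b=cv2.resize(b,None,fx=3.3,fy=3.3,interpolation=cv2.INTER_CUBIC)
cv2.imwrite("pics/crop.png",np.hstack([a,b]))
E
```

```text
(no output)
```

View pics/crop.png

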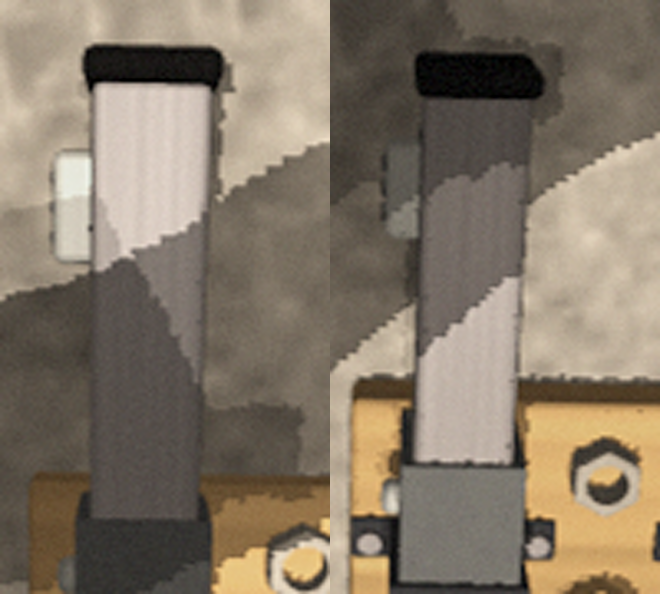

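In the crop, the tube's top edge at the cap is at (95..210, 84) on the left and (424..532, 98) on the right. The holder mouth is at (92..197, 518) and (414..514, 463). The outer edge of the pad is at about u=57 and 388. Next I triangulate these.

```bash
python3 - <<'E'
from plant import robot
from h import *
C=[np.load(f"pics/w{i}.npy",allow_pickle=True)[0] for i in (0,1)]
A=lambda u,v:(220+u/3.3,10+v/3.3)
B=lambda u,v:(240+(u-330)/3.3,120+v/3.3)
P={}
for n,a,b in [("TL",(94,84),(424,98)),("TR",(209,84),(530,97)),("HL",(92,518),(414,463)),("HR",(199,518),(514,463)),("P1",(57,150),(387,145)),("P2",(57,262),(387,236))]:
    P[n],e=tri([(C[0],A(*a)),(C[1],B(*b))]); print(n,P[n].round(4),round(e,4))
n=lambda a,b:np.linalg.norm(P[a]-P[b])
print("width",n("TL","TR"),n("HL","HR"),"len",n("TL","HL"),n("TR","HR"),"pad len",n("P1","P2"))
cap=(P["TL"]+P["TR"])/2; ho=(P["HL"]+P["HR"])/2; d=(cap-ho)[:2]; d/=np.linalg.norm(d)
print("cap",cap,"hold",ho,"dir",np.degrees(np.arctan2(d[1],d[0])))
pm=(P["P1"]+P["P2"])/2; print("pad mid back of cap",(cap-pm)[:2]@d,"lateral",np.cross(d,(pm-cap)[:2]))
g=cap[:2]-.031*d; print("grip",g)
c=robot.get_calibration("top"); print("top px of cap,hold",proj(c,cap),proj(c,ho))
E
```

```text
TL [0.4401 0.3538 0.0531] 0.0002
TR [0.4703 0.3487 0.0521] 0.0001
HL [0.418  0.2396 0.057 ] 0.0003
HR [0.4489 0.2343 0.0571] 0.0
P1 [0.4269 0.3403 0.0458] 0.0003
P2 [0.4214 0.3114 0.0439] 0.0001
width 0.03062926500575448 0.0313626721821905 len 0.1163730441425033 0.11649068598181193 pad len 0.02943451653123783
cap [0.45519503 0.35125325 0.05256299] hold [0.43348422 0.23695251 0.05702373] dir 79.24509942249831
pad mid back of cap 0.030740102407570167 lateral 0.02574428724362452
grip [0.44941018 0.32079779]
top px of cap,hold [209.80448797 196.67441591] [266.66823983 206.92363609]<stdin>:13: DeprecationWarning: Arrays of 2-dimensional vectors are deprecated. Use arrays of 3-dimensional vectors instead. (deprecated in NumPy 2.0)
```

The measurements agree with the given sizes: tube width 31 mm, pad 29 mm long and 30.7 mm back from the cap, top at 0.055 m, and matching pixels in the top view. I'll descend and squeeze now.

```bash
python3 - <<'E'
from plant import robot
from h import *
g=np.array([.4494,.3208]); Y=79.6
robot.move_pose([*g,.18],[180,0,Y])
s0=robot.observe()
print(robot.line_to([*g,.042+.054],vel=.1,guard=8))
s=robot.observe(); print(s["tool_pos"],s["ft_force"]-s0["ft_force"])
robot.set_gripper(.060); robot.set_gripper(.031); robot.pause(.2)
s=robot.observe(); print(s["time"],s["gripper_width"],s["gripper_force"],s["ft_force"],s["torque"],s["tool_pos"])
E
```

```text
False
[0.44983186 0.32101555 0.09678226] [ 0.48197526 -0.62513647 -1.43620723]
7.225 0.03186178762613714 31.860461086034775 [-3.74293014  1.99596734  5.79828983] [ 0.07005073  0.9709082  -0.530431  ] [0.44916184 0.32094787 0.09632534]
```

The width is 31.9 mm, so the button is flush, and the side force is small. Now slide the tube in.

```bash
python3 - <<'E'
from plant import robot
from h import *
s=robot.observe(); p=s["tool_pos"]; d=np.r_[np.cos(np.radians(79.6)),np.sin(np.radians(79.6)),0]
base=np.array([.4494,.3208,.096])
for k in (.015,.03,.045,.058,.061):
    st=robot.line_to(base-d*k,vel=.04,guard=35); s=robot.observe()
    print(k,st,s["ft_force"].round(1),round(s["gripper_width"],4),((p-s["tool_pos"])@d).round(4))
    if st: break
robot.pause(.2); print(robot.observe()["ft_force"],robot.observe()["time"])
E
```

```text
0.015 False [-6.  -1.   7.3] 0.0318 0.0154
0.03 False [-6.8 -1.5  8.5] 0.0316 0.0304
0.045 False [-7.7 -0.5  8.4] 0.0314 0.0454
0.058 False [-7.6  0.1 10.4] 0.0317 0.0584
0.061 False [-7.3  0.8  9.8] 0.0318 0.0612
[-7.9718502   0.41550179  9.05734383] 9.725
```

```bash
python3 - <<'E'
from plant import robot
from h import *
robot.set_gripper(.050); robot.set_gripper(.085); robot.pause(.2)
p=robot.observe()["tool_pos"]
robot.line_to([p[0],p[1],.2],vel=.15); robot.move_pose([.43,.24,.30],[180,0,80])
c=robot.get_calibration("wrist"); f=robot.grab_frame("wrist"); np.save("pics/w2.npy",np.array([c],dtype=object),allow_pickle=True)
cv2.imwrite("pics/w2.png",f); cv2.imwrite("pics/w2c.png",cv2.resize(f[60:290,210:430],None,fx=2.6,fy=2.6,interpolation=cv2.INTER_CUBIC))
s=robot.observe(); print(s["time"],s["ft_force"])
E
```

```text
12.0667 [ 0.3652128   0.09600646 -0.4311525 ]
```

View pics/w2c.png

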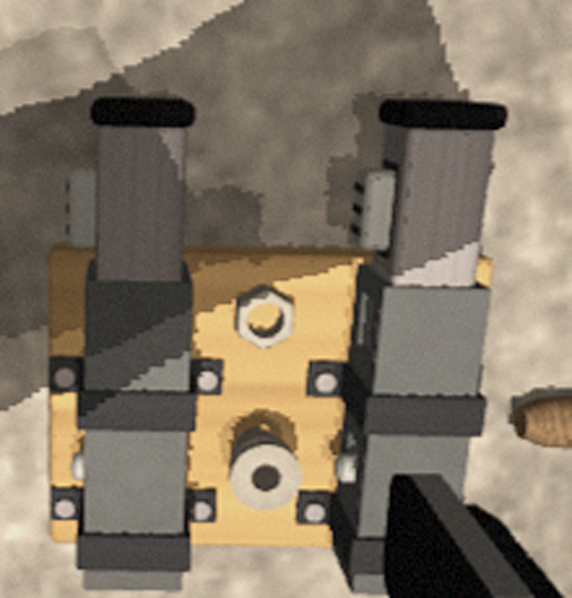

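The picture shows the long leg's pin out through the second hole at (78,465), level with its neighbour's at (345,465). The pad stands proud again by about 10.7 mm (u=68 to 97), as it did at the start. About 57 mm of tube shows, against 56 mm expected, and the short leg has not moved. I'm handing it in.

```bash
python3 -c "
from plant import robot
print(robot.job_done())"
```

```text
the job is handed in; nothing more can be done
None
```

I slid the long leg in to its second hole, where its pin has sprung out and locked it as short as its neighbour; the short leg was left as it was, and the job is handed in at about 12 s of robot time (the verdict was not shown).

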